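# Stow the hose clamp in the service-kit foam

## Task

Put the dark grey spring clamp back in the analyser's service kit: set it the right way up in the long empty, yellow-bottomed cutout of the blue foam insert and press it down until it is fully home, about level with the top of the foam. Then let go of it.

Things in the scene. Friction and masses are not known exactly. Their poses are not given: they have to be found in the camera images.
- clamp: the dark grey spring clamp, lying flat on the worktop: a slim bar 94 mm long, 22 mm wide (26 mm over its pivot pin) and 32 mm high, 50 to 85 g. Its arms do not move. Origin: centre of its underside; y along its length, x across its width, z up. Take it from above across its width, near the middle of its length. It fits the cutout either way round.
- insert: blue, stiff foam insert with a yellow base layer, fixed to the worktop: 110 mm (x) by 230 mm (y), 46 mm high. Origin: centre of its underside. Its +y half has the long empty cutout; its -y half has a cutout with a white fuse carton in it and an empty round one (40 mm). Its place and yaw differ each time.
- cutout (a point): centre of the long cutout at the level of the foam's top (z = 46 mm); y along its length, z up. 104 mm long, 34 mm wide, upper edges bevelled 6 to 8 mm outward over 10 mm. A finger channel 50 mm wide (y) crosses its middle over the insert's whole width (x), open-ended, its blue floor 33 mm below the top: fingers holding the clamp go down with it and may open wide.
- foam_bed (a joint): how far the yellow bed in the long cutout is pressed down, m: 0 = up (top 16 mm below the foam's top: a clamp laid on it stands 16 mm proud), 0.016 = fully down (32 mm below: clamp level with the foam). The clamp's weight does not sink it; a push of 5 to 10 N on the clamp, held in the gripper or from above with shut fingers, does, and it stays down.
Mind the look-alikes: they are no part of the job. Leave any red look-alike of the clamp alone.

How it is judged:
At the end, for the whole second after the job is handed in: The clamp lies at rest in the long cutout, upright and along it within 0.2 rad, its centre within 12 mm across and 15 mm along of the cutout's centre, its underside more than 26 mm below the foam's top (32 mm when fully home) (x of clamp in the frame of cutout between -0.012 and 0.012 m and y of clamp in the frame of cutout between -0.015 and 0.015 m and z of clamp in the frame of cutout below -0.026 m and angle between clamp's own z axis and vertical below 0.2 rad and angle between the y axis of clamp and the y axis of cutout, either way round below 0.2 rad and linear speed of clamp below 0.02 m/s); the robot touches nothing.
It also fails if it takes over 38 s, if anything falls off the work surface, if the arm or the gripper's body presses on something with over 40 N, if the wrist force passes 120 N, or if a joint passes its speed limit or range.

## Robot

A 7-joint arm with a two-finger parallel gripper is mounted at the origin on a cart in front of the work surface, level with it; the furniture and walls round the work are solid. World frame = base frame: x ahead of the robot, y to its left, z up, the work surface at z = 0. Lengths are in m, angles in rad, forces in N, time in s.
With the tool pointing down it reaches from about 0.4 to 0.875 m from the base axis. Payload 19.3 kg.
Tool frame: the origin (TCP) lies where the fingers leave the gripper's body, on its centre line; the fingertips stand bot.tip_reach ahead of it and the grasp point (between the pads) lies 54 mm ahead of it (bot.tip_reach is the distance from the TCP to the fingertips, in m); z points along the fingers, y is the line along which they close (so a half turn about z gives the same grasp; the last joint's range is limited). The gripper opens to 85 mm and grips with 20 to 120 N. Pads are 22 mm wide; open, the fingers measure 114 mm over their backs; the gripper's body (76 mm by 85 mm) begins 54 mm behind the grasp point. The pads swing forward as they close: fully open they stand 13 mm farther back than shut.
Start: joints at [1.201, 0.521, -0.036, 1.599, 0.021, 1.021, -0.113], TCP at [0.185, -0.597, 0.304] pointing down, gripper open.
Joint ranges: [-2.91, 2.91], [-0.3, 2.13], [-1.5, 1.42], [0.17, 2.43], [-1.26, 4.41], [0.16, 1.93], [-2.52, 2.52]. Speed limits (rad/s): [1.89, 1.89, 2.39, 2.39, 3.01, 3.01, 3.01].

## Interface

Orientations are given as [roll, pitch, yaw] about the fixed x, y, z axes, in that order (R = Rz(yaw) Ry(pitch) Rx(roll)).
In Python, from workcell import bot gives the robot as it stands. The module is installed in compiled form; this text tells all that it offers.
- The arm moves only by the shell command python3 -m jog 'ROWS' [FORCE]. ROWS is JSON, a list that holds one entry, the list of rows, each a list of 7 numbers: the shift along the tool's x, y, z in mm, then the turn, a rotation vector about the tool's x, y, z in rad, then the opening, from 0 (shut) to 1 (fully open). In form: [[[tx, ty, tz, wx, wy, wz, fingers], ...]]. A call has 1 to 5 rows; each row shifts and turns the commanded pose from where the row before left it, along the tool's axes as they then stand; what a row does not reach is not made up. A row lasts 1/10 s, in which the tool goes at most 50 mm and 8.59 degrees, less where a joint would pass 70% of its speed; a pose out of reach is approached as far as the arm can. A call is refused whole if a number of a shift passes 50 or a number of a turn 0.15, either way. A call with a gripper value outside its range is refused whole. The fingers move at their own pace and stop on an object; FORCE is the grip in N (left out, the last holds). Time passes only in rows, so rows that do not move let the fingers close. It gives the time, the measured TCP pose, the force, the opening and the grip force at its end, in the units of the state.
- bot.observe(): the state, without advancing time (a new reading comes with each control period).
- bot.grab_frame(name): name is "scene" or "top"; returns a dict with "img" (400x640x3 uint8, red, green, blue), "intrinsics" (3x3 intrinsics, pixels), "R" (3x3) and "t" (3): a world point X has camera coordinates R X + t. Camera axes: x right, y down, z forward; pixel columns grow to the right and rows downward; lengths in m; the calibration is good to about 2 mm. A picture is of the moment at which its call begins. There is no depth.
- bot.job_done(): hands the job in; it is judged then, once.
Trained networks look in a picture, given as the dict that the camera call returned (one of the last four; its "shot" number tells which), for a name from the list of things; names that differ only in an ending like _2 or _b are one class to them, and where a whole thing is asked for, a point or a joint stands for the part that bears it (a point fixed in the world has none). Each returns a list of dicts, best first, with "conf" (0 to 1); they miss things now and then, are a little off and sometimes report something else, mostly with a low value. They report only what shows in the picture. A call takes as long as a camera call. They do not tell look-alikes from the thing itself.
- bot.trace(query, picture): "region" (400x640 bool, what is visible of it).
- bot.spot_point(query, picture): "xyz" ([x, y, z] in m, in world coordinates, good to about 4 mm: a listed point, or the origin of a listed thing).
The state is a dict: "clock": time; "qpos": joint angles; "qd": joint speeds; "joint_efforts": joint torques, N m; "position": TCP position; "tool_rot": TCP orientation; "force": force on the tool from outside, world axes, zero at the start; "moment": the same for the moment, N m; "grip_width": finger opening in m; "finger_force": force on a finger pad.
Only numpy, scipy, OpenCV 4.12 (cv2) and the standard library are available. Lean on these libraries where they do the work, as an engineer would, in place of code of your own. Each camera call takes 0.05 s, during which the arm holds its last target. There are 200 camera calls.

## Working session

There is one attempt and no reset: what is moved stays moved. The work goes in short steps, Python scripts to look and compute and a shell command to move; the robot and the scene stay as the last step left them, time stands still between calls to the robot, and variables do not carry over. Pictures are saved under pics/ and viewed, at most 10 in all, crops included, and the job is handed in when it is done.

```bash
mkdir -p pics; cat > h.py <<'E'
import numpy as np, cv2
from workcell import bot
def save(f,n,crop=None,s=1):
    im=f["img"][:,:,::-1]
    if crop: x0,y0,x1,y1=crop; im=im[y0:y1,x0:x1]
    cv2.imwrite("pics/"+n,cv2.resize(im,None,fx=s,fy=s,interpolation=cv2.INTER_CUBIC))
def proj(f,X):
    c=np.asarray(X)@f["R"].T+f["t"]; p=c@f["intrinsics"].T; return p[...,:2]/p[...,2:]
def unproj(f,uv,z):
    uv=np.atleast_2d(uv).astype(float)
    d=np.c_[uv,np.ones(len(uv))]@np.linalg.inv(f["intrinsics"]).T@f["R"]; o=-f["R"].T@f["t"]
    return o+d*((z-o[2])/d[:,2])[:,None]
E
python3 - <<'E'
from h import *
s=bot.observe(); print({k:np.round(s[k],3) for k in s}, bot.tip_reach)
for n in("top","scene"):
    f=bot.grab_frame(n); save(f,n+"0.png")
    print(n,"cam",-f["R"].T@f["t"])
    for q in("clamp","insert","cutout"):
        for r in bot.spot_point(q,f)[:4]: print(q,np.round(r["xyz"],4),round(r["conf"],2),proj(f,r["xyz"]).round())
        if q!="cutout":
            for r in bot.trace(q,f)[:4]:
                m=r["region"].astype(np.uint8); p=cv2.findNonZero(m)
                print(" tr",q,round(r["conf"],2),m.sum(),cv2.minAreaRect(p))
E
```

```text
{'clock': np.float64(0.0), 'qpos': array([ 1.201,  0.522, -0.036,  1.6  ,  0.021,  1.021, -0.113]), 'qd': array([-0.002,  0.001,  0.001, -0.002, -0.   ,  0.   ,  0.002]), 'joint_efforts': array([-1.0000e-03, -9.2713e+01,  1.9790e+00, -3.6993e+01,  1.8000e-02,
        8.0000e-03, -0.0000e+00]), 'position': array([ 0.184, -0.597,  0.303]), 'tool_rot': array([-3.14,  0.  ,  0.3 ]), 'force': array([ 0.098, -0.069, -0.939]), 'moment': array([ 0.004, -0.002,  0.033]), 'finger_force': np.float64(0.0), 'grip_width': np.float64(0.086)} 0.0726
top cam [0.36488578 0.0491545  1.00682874]
clamp [ 0.4864  0.284  -0.0018] 0.58 [205. 202.]
 tr clamp 0.89 568 ((205.01541137695312, 201.87693786621094), (13.395750999450684, 45.39671325683594), 7.125016689300537)
 tr clamp 0.6 581 ((409.2188720703125, 240.16603088378906), (12.90019702911377, 46.563568115234375), 10.619654655456543)
insert [ 0.5631 -0.1893 -0.0022] 0.97 [432. 166.]
 tr insert 0.59 6529 ((439.02191162109375, 161.78182983398438), (117.88459014892578, 57.61304473876953), 10.491477966308594)
cutout [ 0.5758 -0.1432  0.0446] 0.71 [414. 155.]
scene cam [-0.07354002  0.5772102   0.67752154]
clamp [ 4.889e-01  2.825e-01 -3.000e-04] 0.63 [223. 285.]
 tr clamp 0.81 750 ((224.75003051757812, 282.7500305175781), (47.37614822387695, 18.384775161743164), 45.0)
 tr clamp 0.63 508 ((413.0816955566406, 196.5668182373047), (39.8236198425293, 15.408784866333008), 39.28940963745117)
insert [ 4.895e-01  2.842e-01 -2.000e-04] 0.74 [222. 285.]
insert [ 0.5674 -0.1927 -0.0015] 0.64 [373. 160.]
 tr insert 0.63 4310 ((374.369140625, 151.15313720703125), (47.53915023803711, 110.10089111328125), 69.32556915283203)
cutout [ 0.5735 -0.147   0.0471] 0.95 [358. 148.]
```

View pics/top0.png

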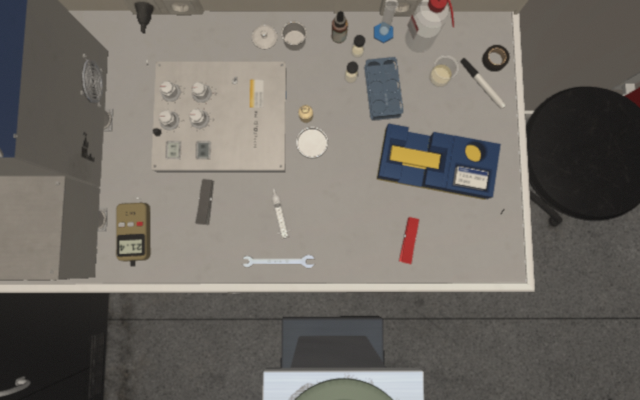

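View pics/scene0.png

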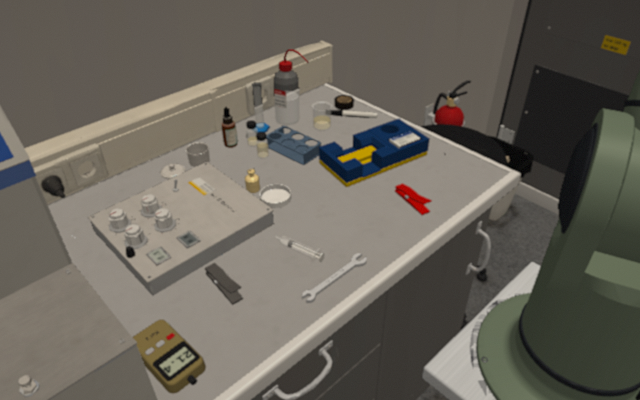

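Two candidates: the dark grey bar at top (205,202)/scene (224,283) and the red one at top (409,240)/scene (413,197). The dark grey one fits the description; the red one is the look-alike. The insert's long yellow cutout is at top (414,157). Next I fit the poses and confirm the choice in a crop.

```bash
cat >> h.py <<'E'
from scipy.optimize import minimize
def box(p,dim):
    c,s=np.cos(p[2]),np.sin(p[2]); w,l,h=dim
    return np.array([[p[0]+c*a*w/2-s*b*l/2,p[1]+s*a*w/2+c*b*l/2,z] for a in(-1,1) for b in(-1,1) for z in(0,h)])
def fit(views,dim,p0):
    # views: (frame,mask); maximise IoU of box silhouette
    def cost(p,out=None):
        t=0
        for f,m in views:
            h=cv2.convexHull((proj(f,box(p,dim))*16*4+8*4).astype(np.int32)).reshape(-1,2)
            r=np.zeros((1600,2560),np.uint8); cv2.fillConvexPoly(r,h,1,shift=4)
            M=cv2.resize(m.astype(np.uint8),(2560,1600),interpolation=cv2.INTER_NEAREST)
            t-=(r&M).sum()/(r|M).sum()
        return t/len(views)
    sx=np.array(p0)+np.array([[0,0,0],[.008,0,0],[0,.008,0],[0,0,.12]])
    r=minimize(cost,p0,method="Nelder-Mead",options=dict(initial_simplex=sx,maxiter=90,xatol=2e-4,fatol=1e-4)); return r.x,-r.fun
E
python3 - <<'E'
from h import *
F=[bot.grab_frame(n) for n in("top","scene")]
def tr(q,px): 
    V=[]
    for f,p in zip(F,px):
        rs=[r["region"] for r in bot.trace(q,f)]
        rs=[r for r in rs if np.hypot(*(np.argwhere(r).mean(0)[::-1]-p))<25]
        if rs: V.append((f,rs[0]))
    return V
V=tr("clamp",[(205,202),(224,283)]); I=tr("insert",[(439,162),(374,151)])
for nm,v,d,p0 in(("clamp",V,(.022,.094,.032),(.487,.283,-.12)),("insert",I,(.11,.23,.046),(.565,-.19,1.4))):
    for vv in([v]+[[x] for x in v]): print(nm,len(vv),*[np.round(x,4) for x in fit(vv,d,p0)])
# yellow bed direction
f=F[0]; hsv=cv2.cvtColor(f["img"],cv2.COLOR_RGB2HSV); m=cv2.inRange(hsv,(18,120,80),(32,255,255)); m[:, :385]=0; m[:,445:]=0; m[:140]=0;m[180:]=0
r=cv2.minAreaRect(cv2.findNonZero(m)); b=unproj(f,cv2.boxPoints(r),.03); print("bed",b.round(4),b.mean(0))
for g in F:
    for r in bot.spot_point("cutout",g)[:1]+bot.spot_point("insert",g)[:2]: print(np.round(r["xyz"],4),r["conf"])
a=cv2.resize(f["img"][170:235,170:240],(420,390)); c=cv2.resize(f["img"][120:270,375:505],(338,390))
cv2.imwrite("pics/crop.png",np.hstack([a,c])[:,:,::-1])
E
```

```text
clamp 2 [ 0.4819  0.2817 -1.6814] 0.7561
clamp 1 [0.4848 0.279  1.4982] 0.8168
clamp 1 [ 0.4857  0.2829 -1.672 ] 0.7773
insert 2 [ 0.5664 -0.195   2.9577] 0.9523
insert 1 [ 0.5658 -0.1949  2.9593] 0.9696
insert 1 [ 0.5687 -0.1956  2.958 ] 0.9468
bed [[ 0.5649 -0.0944  0.03  ]
 [ 0.6002 -0.1016  0.03  ]
 [ 0.5811 -0.201   0.03  ]
 [ 0.5459 -0.1933  0.03  ]] [ 0.57301773 -0.14758596  0.03      ]
[ 0.5782 -0.143   0.0503] 0.83
[ 0.5662 -0.1879 -0.0011] 0.89
[ 0.571  -0.1525  0.046 ] 0.7
[ 0.5674 -0.1915  0.0013] 0.94
```

View pics/crop.png

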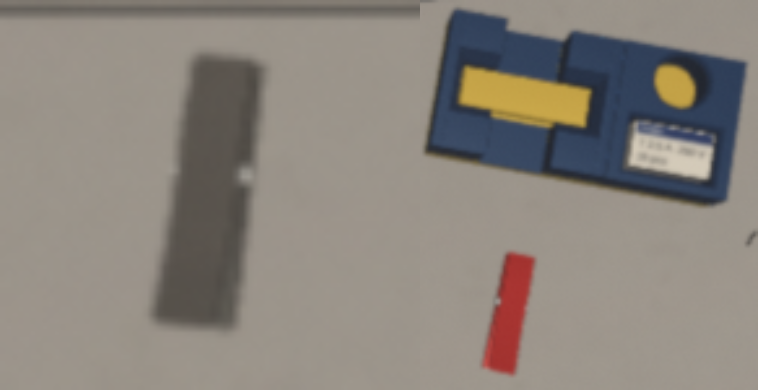

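The crop confirms it: the left bar is dark grey (the clamp) and the other is red (left alone). My working poses are clamp ≈ (0.486, 0.2825) with its axis at -0.12 rad, and cutout ≈ (0.5745, -0.147) with its axis at 1.385 rad. I move above the clamp first.

```bash

python3 -m jog '[[[34,-20,0,0,0,0,1],[34,-20,0,0,0,0,1],[34,-20,0,0,0,0,1],[34,-20,0,0,0,0,1],[34,-20,0,0,0,0,1]]]'
python3 -m jog '[[[34,-21,0,0,0,0,1],[34,-21,0,0,0,0,1],[34,-21,0,0,0,0,1],[34,-21,0,0,0,0,1],[34,-21,0,0,0,0,1]]]'
python3 -m jog '[[[14,-36,0,0,0,0,1],[14,-36,0,0,0,0,1],[14,-36,0,0,0,0,1],[14,-36,0,0,0,0,1],[14,-36,0,0,0,0,1]]]'; python3 -c "
from workcell import bot;print(bot.observe()['qpos'])"
```

```text
clock: 1.6
position: [0.3183, -0.4501, 0.304]
tool_rot: [3.141, -0.0, 0.3]
force: [0.9, -1.1, 0.8]
grip_width: 0.0854
finger_force: 0.0
clock: 2.1
position: [0.4498, -0.2996, 0.3041]
tool_rot: [3.141, -0.0, 0.3]
force: [0.8, -0.6, 0.1]
grip_width: 0.085
finger_force: 0.0
clock: 2.6
position: [0.4625, -0.1067, 0.3041]
tool_rot: [3.141, -0.0, 0.3]
force: [0.9, 0.5, -0.0]
grip_width: 0.0853
finger_force: 0.0
[ 0.28370775  0.28972643 -0.22215018  1.97460155  0.08154833  0.88517297
 -1.25222031]
```

```bash

python3 -m jog '[[[14,-36,0,0,0,0,1],[14,-36,0,0,0,0,1],[14,-36,0,0,0,0,1],[14,-36,0,0,0,0,1],[14,-36,0,0,0,0,1]]]'
python3 -m jog '[[[14,-37,0,0,0,0,1],[14,-37,0,0,0,0,1],[14,-37,0,0,0,0,1],[14,-37,0,0,0,0,1],[14,-37,0,0,0,0,1]]]'
python3 -m jog '[[[0,0,5,0,0,-0.136,1],[0,0,5,0,0,-0.136,1],[0,0,5,0,0,-0.136,1],[0,0,5,0,0,-0.136,1],[0,0,5,0,0,-0.136,1]]]'
python3 -m jog '[[[0,0,5,0,0,-0.136,1],[0,0,5,0,0,-0.136,1],[0,0,5,0,0,-0.136,1],[0,0,5,0,0,-0.136,1],[0,0,5,0,0,-0.136,1]]]'
python3 -m jog '[[[0,0,5,0,0,-0.136,1],[0,0,5,0,0,-0.136,1],[0,0,5,0,0,-0.136,1],[0,0,5,0,0,-0.136,1],[0,0,5,0,0,-0.136,1]]]'
python3 -m jog '[[[0,0,5,0,0,-0.136,1],[0,0,5,0,0,-0.136,1],[0,0,5,0,0,-0.136,1],[0,0,5,0,0,-0.136,1],[0,0,5,0,0,-0.136,1]]]'
```

```text
clock: 3.1
position: [0.4762, 0.0859, 0.3041]
tool_rot: [3.141, -0.0, 0.3]
force: [1.3, -0.9, 0.2]
grip_width: 0.0856
finger_force: 0.0
clock: 3.6
position: [0.4885, 0.2835, 0.304]
tool_rot: [3.142, -0.0, 0.3]
force: [0.3, -0.2, -0.2]
grip_width: 0.0855
finger_force: 0.0
clock: 4.1
position: [0.4886, 0.2818, 0.2787]
tool_rot: [3.142, -0.0, 0.985]
force: [0.0, 0.2, 0.3]
grip_width: 0.0854
finger_force: 0.0
clock: 4.6
position: [0.4886, 0.2818, 0.2537]
tool_rot: [3.141, -0.0, 1.665]
force: [0.4, -0.3, -0.9]
grip_width: 0.0855
finger_force: 0.0
clock: 5.1
position: [0.4887, 0.2818, 0.2288]
tool_rot: [3.141, 0.0, 2.345]
force: [0.4, -0.0, -0.5]
grip_width: 0.0855
finger_force: 0.0
clock: 5.6
position: [0.4887, 0.2817, 0.2037]
tool_rot: [3.142, 0.0, 3.025]
force: [-0.0, -0.4, 0.0]
grip_width: 0.0857
finger_force: 0.0
```

```bash

python3 -m jog '[[[1,0,24,0,0,0,1],[1,0,24,0,0,0,1],[0,0,20,0,0,0,1],[0,0,16,0,0,0,1],[0,0,8,0,0,0,1]]]' 40
python3 -c "
from h import *
f=bot.grab_frame('scene'); save(f,'pre.png',(150,190,350,340),4)"
```

```text
clock: 6.1
position: [0.4864, 0.2819, 0.1107]
tool_rot: [-3.141, -0.001, 3.02]
force: [-0.6, 0.4, 1.1]
grip_width: 0.0853
finger_force: 0.0
```

View pics/pre.png

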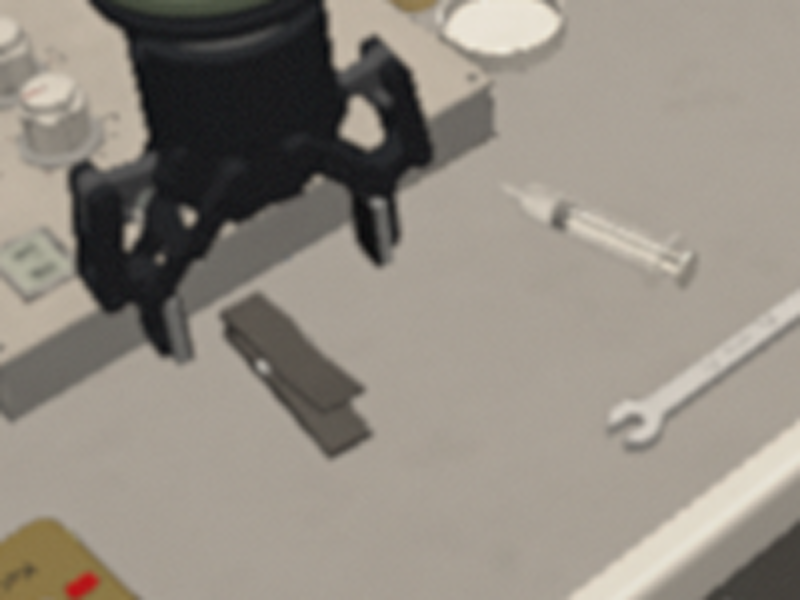

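The fingers straddle the clamp at crop (165,340) and (380,240), with the clamp between them at (290,370). I descend and grip.

```bash

python3 -m jog '[[[0,0,12,0,0,0,1],[0,0,12,0,0,0,1],[0,0,7,0,0,0,1],[0,0,0,0,0,0,0.6],[0,0,0,0,0,0,0.1]]]' 40
python3 -m jog '[[[0,0,0,0,0,0,0],[0,0,0,0,0,0,0],[0,0,0,0,0,0,0],[0,0,0,0,0,0,0],[0,0,0,0,0,0,0]]]' 60
python3 -m jog '[[[0,0,0,0,0,0,0],[0,0,-10,0,0,0,0],[0,0,-20,0,0,0,0],[0,0,-30,0,0,0,0],[0,0,-10,0,0,0,0]]]'
python3 -c "
from h import *
f=bot.grab_frame('scene'); save(f,'lift.png',(150,160,350,310),3)"
```

```text
clock: 6.65
position: [0.4865, 0.2823, 0.081]
tool_rot: [3.141, -0.0, 3.02]
force: [-0.8, 1.1, -0.3]
grip_width: 0.0588
finger_force: 0.0
clock: 7.15
position: [0.4868, 0.2822, 0.0815]
tool_rot: [3.141, 0.001, 3.02]
force: [-1.2, -1.7, 7.9]
grip_width: 0.0192
finger_force: 76.0
clock: 7.65
position: [0.4871, 0.2827, 0.1539]
tool_rot: [3.14, 0.002, 3.02]
force: [-0.1, -0.1, -1.3]
grip_width: 0.0188
finger_force: 75.0
```

View pics/lift.png

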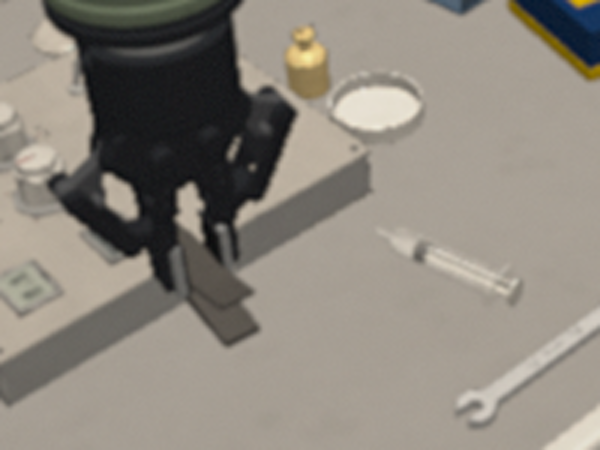

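The clamp is held level and upright (crop (215,300)). I carry it over the insert and turn it.

```bash

python3 -m jog '[[[-5,-15,-15,0,0,0,0],[-14,-40,-15,0,0,0,0],[-14,-40,-15,0,0,0,0],[-14,-42,0,0,0,0,0],[-14,-42,0,0,0,0,0]]]'
python3 -m jog '[[[-14,-42,0,0,0,0,0],[-14,-42,0,0,0,0,0],[-14,-42,0,0,0,0,0],[-14,-42,0,0,0,0,0],[-14,-42,0,0,0,0,0]]]'
python3 -m jog '[[[-8,-27,0,0,0,0,0],[0,0,0,0,0,0.135,0],[0,0,0,0,0,0.14,0],[0,0,0,0,0,0.14,0],[0,0,0,0,0,0.14,0]]]'
python3 -m jog '[[[0,0,0,0,0,0.14,0],[0,0,0,0,0,0.14,0],[0,0,0,0,0,0.14,0],[0,0,0,0,0,0.14,0],[0,0,0,0,0,0.14,0]]]'
python3 -m jog '[[[0,0,0,0,0,0.14,0],[0,0,0,0,0,0.14,0],[0,0,0,0,0,0.1,0],[0,0,0,0,0,0,0]]]'
python3 - <<'E'
from h import *
for n in("scene","top"):
    f=bot.grab_frame(n)
    save(f,n+"2.png",(300,60,500,210),4)
    for q in("clamp","cutout","insert"):
        for r in bot.spot_point(q,f)[:2]: print(n,q,np.round(r["xyz"],4),round(r["conf"],2),proj(f,r["xyz"]).round())
E
```

```text
clock: 8.2
position: [0.5255, 0.0951, 0.196]
tool_rot: [-3.141, 0.0, 3.02]
force: [1.0, -0.1, -1.1]
grip_width: 0.0192
finger_force: 75.0
clock: 8.7
position: [0.5692, -0.1221, 0.1955]
tool_rot: [-3.141, -0.0, 3.02]
force: [1.4, 0.4, -1.1]
grip_width: 0.0192
finger_force: 75.0
clock: 9.2
position: [0.5737, -0.1479, 0.1954]
tool_rot: [-3.141, -0.001, 2.459]
force: [-0.3, 0.7, 0.6]
grip_width: 0.0193
finger_force: 75.1
clock: 9.7
position: [0.5737, -0.1478, 0.1954]
tool_rot: [-3.141, -0.0, 1.759]
force: [0.1, -0.6, -0.2]
grip_width: 0.0193
finger_force: 75.1
clock: 10.1
position: [0.5738, -0.1476, 0.1956]
tool_rot: [-3.141, 0.0, 1.383]
force: [-0.2, 0.3, -0.5]
grip_width: 0.0192
finger_force: 75.0
scene clamp [ 0.4043 -0.1399 -0.0011] 0.64 [414. 201.]
scene clamp [ 0.5762 -0.1438  0.1136] 0.59 [358. 122.]
scene cutout [ 0.5746 -0.1471  0.0468] 0.68 [358. 148.]
scene insert [ 5.684e-01 -1.898e-01  2.000e-04] 0.89 [372. 159.]
top clamp [ 0.5767 -0.1458  0.1137] 0.92 [422. 146.]
top clamp [ 0.4044 -0.1349 -0.0009] 0.56 [408. 242.]
top cutout [ 0.5758 -0.1448  0.0475] 0.88 [415. 155.]
top insert [ 0.5798 -0.1446  0.0488] 0.71 [415. 152.]
top insert [ 0.5626 -0.1906 -0.0035] 0.6 [432. 166.]
```

View pics/scene2.png

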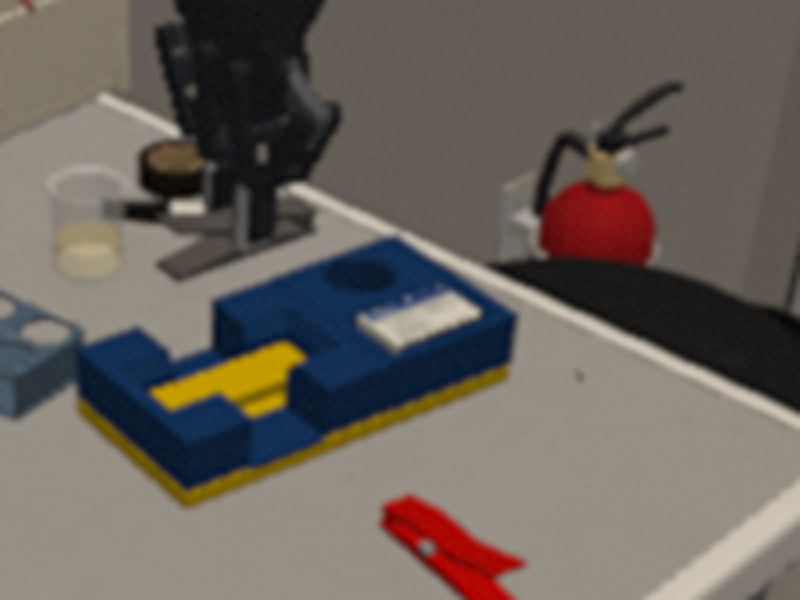

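The clamp is over the cutout and parallel to it (crop (240,240) above yellow (230,375)). I lower it to just above the bed.

```bash

python3 -m jog '[[[0,1,20,0,0,0,0],[0,0,20,0,0,0,0],[0,0,14,0,0,0,0],[0,0,8,0,0,0,0],[0,0,5,0,0,0,0]]]'
python3 -m jog '[[[0,0,4,0,0,0,0],[0,0,4,0,0,0,0],[0,0,3,0,0,0,0],[0,0,2,0,0,0,0],[0,0,0,0,0,0,0]]]'
python3 -c "
from h import *
f=bot.grab_frame('scene'); g=bot.grab_frame('top')
a=cv2.resize(f['img'][110:190,310:410],(400,320),interpolation=2);b=cv2.resize(g['img'][115:195,370:470],(400,320),interpolation=2)
cv2.imwrite('pics/low.png',np.hstack([a,b])[:,:,::-1])
for x in (f,g):
  for r in bot.spot_point('clamp',x)[:2]: print(np.round(r['xyz'],4),r['conf'])"
```

```text
clock: 11.0
position: [0.5749, -0.1478, 0.1284]
tool_rot: [-3.141, -0.0, 1.385]
force: [0.4, 0.6, -0.1]
grip_width: 0.0197
finger_force: 75.0
clock: 11.5
position: [0.5749, -0.1479, 0.1158]
tool_rot: [-3.142, -0.0, 1.385]
force: [-0.0, -0.3, -0.6]
grip_width: 0.0196
finger_force: 75.0
[ 0.4049 -0.1398  0.0006] 0.86
[ 0.573  -0.1468  0.035 ] 0.8
[ 0.5773 -0.1457  0.0319] 0.78
[ 4.046e-01 -1.353e-01 -4.000e-04] 0.64
```

View pics/low.png

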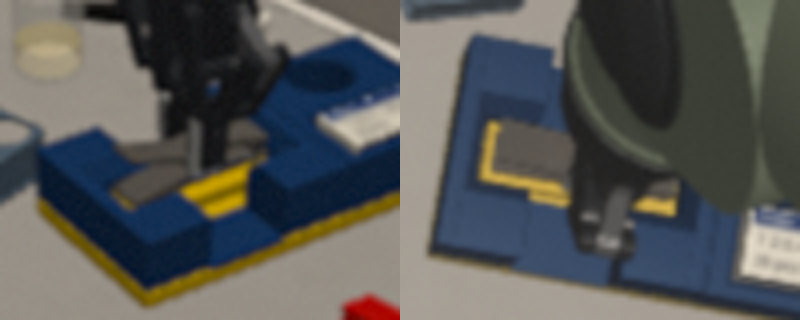

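The clamp sits inside the cutout mouth, with yellow showing evenly round it (right half, (540,165)). I press it down.

```bash

python3 -m jog '[[[0,0,2,0,0,0,0],[0,0,2,0,0,0,0],[0,0,2,0,0,0,0],[0,0,2,0,0,0,0],[0,0,2,0,0,0,0]]]'
python3 -m jog '[[[0,0,2,0,0,0,0],[0,0,2,0,0,0,0],[0,0,2,0,0,0,0],[0,0,2,0,0,0,0],[0,0,0,0,0,0,0]]]'
```

```text
clock: 12.2
position: [0.575, -0.1479, 0.1058]
tool_rot: [3.142, 0.0, 1.385]
force: [-0.2, 0.1, 4.6]
grip_width: 0.0196
finger_force: 75.8
clock: 12.7
position: [0.5749, -0.1479, 0.0976]
tool_rot: [-3.141, -0.0, 1.385]
force: [-0.9, -0.3, -0.6]
grip_width: 0.0194
finger_force: 75.0
```

```bash

python3 -m jog '[[[0,0,1,0,0,0,0],[0,0,1,0,0,0,0],[0,0,0,0,0,0,0]]]'
```

```text
clock: 13.0
position: [0.5749, -0.1479, 0.0958]
tool_rot: [-3.141, -0.0, 1.385]
force: [0.6, 0.4, 0.3]
grip_width: 0.0193
finger_force: 75.1
```

```bash

python3 -m jog '[[[0,0,1,0,0,0,0],[0,0,1,0,0,0,0]]]'
```

```text
clock: 13.2
position: [0.5751, -0.1479, 0.0952]
tool_rot: [3.141, 0.001, 1.385]
force: [-15.1, 2.8, 45.8]
grip_width: 0.0196
finger_force: 83.5
```

It has bottomed out at 46 N. I relax, release and retreat.

```bash

python3 -m jog '[[[0,0,-1,0,0,0,0],[0,0,0,0,0,0,0.5],[0,0,0,0,0,0,0.8],[0,0,0,0,0,0,0.8],[0,0,0,0,0,0,0.8]]]'
python3 -m jog '[[[0,0,-5,0,0,0,0.8],[0,0,-15,0,0,0,0.8],[0,0,-30,0,0,0,0.8],[0,0,-40,0,0,0,0.8],[0,0,-30,0,0,0,0.8]]]'
python3 -m jog '[[[-20,-35,0,0,0,0,0.8],[-20,-35,0,0,0,0,0.8],[-20,-35,0,0,0,0,0.8],[-20,-35,0,0,0,0,0.8],[0,0,0,0,0,0,0.8]]]'
python3 -c "
from h import *
f=bot.grab_frame('scene'); g=bot.grab_frame('top')
a=cv2.resize(f['img'][110:190,310:410],(400,320),interpolation=2);b=cv2.resize(g['img'][115:195,370:470],(400,320),interpolation=2)
cv2.imwrite('pics/end.png',np.hstack([a,b])[:,:,::-1])
for x in (f,g):
  for q in ('clamp','cutout'):
    for r in bot.spot_point(q,x)[:2]: print(q,np.round(r['xyz'],4),r['conf'])"
```

```text
clock: 13.7
position: [0.5749, -0.1479, 0.0947]
tool_rot: [-3.141, -0.0, 1.385]
force: [-0.1, -0.7, 0.5]
grip_width: 0.0681
finger_force: 0.0
clock: 14.2
position: [0.5752, -0.1477, 0.2182]
tool_rot: [3.14, -0.0, 1.385]
force: [-1.2, -0.6, -0.7]
grip_width: 0.0683
finger_force: 0.0
clock: 14.7
position: [0.4183, -0.2026, 0.2158]
tool_rot: [-3.139, 0.003, 1.381]
force: [-0.1, 0.1, -0.7]
grip_width: 0.0685
finger_force: 0.0
clamp [ 0.577  -0.1461  0.0132] 0.61
clamp [ 0.4032 -0.1374  0.0007] 0.6
cutout [ 0.5719 -0.1502  0.0467] 0.89
clamp [ 0.5787 -0.1466  0.0134] 0.75
cutout [ 0.5739 -0.1439  0.0467] 0.56
```

View pics/end.png

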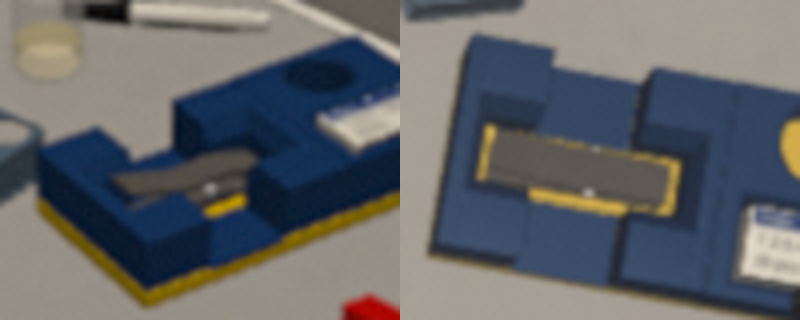

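The clamp lies straight in the cutout, level with the foam (right half, (580,165)), with its underside at about z = 0.013 m. The gripper is clear, so I hand in.

```bash
python3 -c "
from workcell import bot;print(bot.job_done())"
```

```text
the job is handed in; nothing more can be done
None
```

The dark grey clamp is pressed fully home in the long cutout, upright and about level with the foam. The gripper is clear of it, the red look-alike was not touched, and I handed the job in at about 15 s; no verdict came back.

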